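Scan three sides of a power module and pack it in its case

TASK

Pick up the power module that carries coloured labels and show its labels to the fixed code reader: first red, then blue, then yellow, each held still for a second squarely in front of the middle of the reader's window and almost touching it (5 to 10 mm away); the fingers must not come between label and window, so put the module down and take it the other way round when they would. Then stand it gently upright in the open blue case and close the lid fully. Leave the unlabelled spare module where it stands.

Things in the scene. Friction and masses are not known exactly. Their poses are not given: they have to be found in the camera images.
- module: Power module to scan: aluminium block 60 (x) x 50 (y) x 100 (z) mm, 0.4 kg, black cap, upright on the table. Origin at the centre of its underside. 36 mm square labels, centred 55 mm above the underside: red on the +x side, blue on -x, yellow on +y, none on -y; a stripe of the same colour along the matching edge of its top
- label_red (a point): Centre of the red label, on the module's +x side (30 mm from its axis, 55 mm above its underside); axes as the module's
- label_blue (a point): Centre of the blue label, on the module's -x side (30 mm from its axis, 55 mm above its underside); axes as the module's
- label_yellow (a point): Centre of the yellow label, on the module's +y side (25 mm from its axis, 55 mm above its underside); axes as the module's
- spare: Spare module of the same shape and size without coloured labels or stripes, standing upright; origin at the centre of its underside
- reader: Fixed code reader: white head with a flat upright front 100 mm wide, 115 to 205 mm above the table, on a 40 mm post as high as the head (its centre 105 mm behind the front) with a dark foot plate 14 mm thick, 120 mm wide, 10 to 160 mm behind the front. A green line on its top points to the window. Origin on the table, 30 mm behind the front; the window looks along its -x axis
- window (a point): Centre of the reader's window (black pane 54 x 48 mm in a green frame, with a thin red line across), on the flat front, 160 mm above the table; axes as the reader's, so the window looks along -x
- case: Blue open-topped transit case fixed to the table, 160 x 160 x 115 mm high, walls and floor 5 mm. Origin at the centre of its underside; the lid's hinge is along the rim on its +x side
- case_in (a point): Centre of the case's inner floor, 5 mm above the table; axes as the case's
- case_lid (a joint): Angle of the case's lid in rad: 0 shut, 1.75 standing open (a little past upright, leaning outwards). The lid is a 160 x 160 x 8 mm blue plate; it falls shut by itself once pushed below 1.5
- case_lid_hinge (a point): Middle of the lid's hinge line, on the case's rim, on its +x side, about 115 mm above the table; axes as the lid's
- case_lid_handle (a point): Black knob on the lid's outer face, near the edge farthest from the hinge; this point is on the knob
Not all that is in view belongs to the job. What is shaped like the case but turquoise is not meant. Leave any pink look-alike of the reader alone.

How it is judged:
On the way, in this order (a step that is already met when the one before it is completed fails the run):
1. the red label is held squarely and still, close in front of the middle of the reader's window (gap under 13 mm, centred within 12 mm, square within 0.2 rad) for 0.5 s (x of label_red in the frame of window between -0.013 and 0.004 m and y of label_red in the frame of window between -0.012 and 0.012 m and z of label_red in the frame of window between -0.012 and 0.012 m and angle between the x axis of module and the x axis of window, either way round below 0.2 rad and linear speed of module below 0.04 m/s), for 0.5 s.
2. the blue label is held squarely and still, close in front of the middle of the reader's window (gap under 13 mm, centred within 12 mm, square within 0.2 rad) for 0.5 s (x of label_blue in the frame of window between -0.013 and 0.004 m and y of label_blue in the frame of window between -0.012 and 0.012 m and z of label_blue in the frame of window between -0.012 and 0.012 m and angle between the x axis of module and the x axis of window, either way round below 0.2 rad and linear speed of module below 0.04 m/s), for 0.5 s.
3. the yellow label is held squarely and still, close in front of the middle of the reader's window (gap under 13 mm, centred within 12 mm, square within 0.2 rad) for 0.5 s (x of label_yellow in the frame of window between -0.013 and 0.004 m and y of label_yellow in the frame of window between -0.012 and 0.012 m and z of label_yellow in the frame of window between -0.012 and 0.012 m and angle between the y axis of module and the x axis of window, either way round below 0.2 rad and linear speed of module below 0.04 m/s), for 0.5 s.
At the end, for the whole second after the job is handed in: the module stands upright (within 0.1 rad), at rest, on the floor of the blue case, the lid is shut (under 0.06 rad), and the spare module is within 30 mm of where it was (x of module in the frame of case_in between -0.06 and 0.06 m and y of module in the frame of case_in between -0.06 and 0.06 m and z of module in the frame of case_in between -0.008 and 0.01 m and angle between module's own z axis and vertical below 0.1 rad and linear speed of module below 0.02 m/s and value of joint case_lid below 0.06 rad and distance of spare from where it was at the start of the episode below 0.03 m); the robot touches nothing.
It fails at once if the module is let go above the case, more than 15 mm over its floor (x of module in the frame of case_in between -0.08 and 0.08 m and y of module in the frame of case_in between -0.08 and 0.08 m and z of module in the frame of case_in above 0.015 m and contact force between the fingers and module below 0.05 N).
It fails at once if the spare module is shoved away (30 mm) or knocked over (distance of spare from where it was at the start of the episode above 0.03 m or angle between spare's own z axis and vertical above 0.4 rad).
It also fails if it takes over 72 s, if anything falls off the work surface, if the arm or the gripper's body presses on something with over 40 N, if the wrist force passes 120 N, or if a joint passes its speed limit or range.

ROBOT

A 6-joint arm with a two-finger parallel gripper is mounted at the origin on the work surface. World frame = base frame: x ahead of the robot, y to its left, z up, the work surface at z = 0. Lengths are in m, angles in rad, forces in N, time in s.
With the tool pointing down it reaches from about 0.35 to 0.775 m from the base axis. Payload 7.3 kg.
Tool frame: the origin (TCP) lies on the front face of the gripper's body, between the roots of the fingers; the fingertips stand ahead of it and the grasp point (between the pads) lies 47 mm ahead of it (finger_overhang is the z of the fingertips in the tool frame, in m); z points along the fingers, y is the line along which they close (so a half turn about z gives the same grasp; the last joint's range is limited). The gripper opens to 92 mm and grips with 3 to 60 N. Pads are 19 mm wide; open, the fingers measure 130 mm over their backs; the gripper's body (75 mm by 190 mm) begins 47 mm behind the grasp point.
Start: joints at [1.124, 0.342, 1.524, -0, 1.275, -0.146], TCP at [0.156, 0.501, 0.292] pointing down, gripper open.
Joint ranges: [-2.53, 2.53], [-0.77, 2.02], [0.04, 2.7], [-1, 4.14], [0.28, 2.66], [-3.11, 3.11]. Speed limits (rad/s): [2.57, 2.57, 3.14, 3.14, 3.14, 3.14].

INTERFACE

Orientations are given as [roll, pitch, yaw] about the fixed x, y, z axes, in that order (R = Rz(yaw) Ry(pitch) Rx(roll)).
In Python, from cell import * gives the robot as it stands. The module is installed in compiled form; this text tells all that it offers.
- The arm moves only by the tool arm_command, never from a script. Its argument "series" is a list of rows, each an object of numbers: "x", "y", "z": the shift along the tool's x, y, z in mm; "rx", "ry", "rz": the turn, a rotation vector about the tool's x, y, z in degrees. A call has 1 to 20 rows; each row is the pose to reach, as a shift and turn from the pose commanded when the call began, along the tool's axes at that moment; what a row does not reach only later rows make up. A row lasts 1/10 s, in which the tool goes at most 50 mm and 8.59 degrees, less where a joint would pass 70% of its speed; a pose out of reach is approached as far as the arm can. A call with a gripper value outside its range is refused whole. "hand" is the finger opening in mm, from 0 to 91.8, set as the call begins (left out, the last holds). The fingers move at their own pace and stop on an object; "squeeze" is the grip in N (left out, the last holds). Time passes only in rows, so rows that repeat a pose let the fingers close. It gives the time, the measured TCP pose, the force, the opening and the grip force at its end, in the units of the state.
- observe(): the state, without advancing time (a new reading comes with each control period).
- read_camera(name): name is "scene" or "top" or "wrist"; returns a dict with "pixels" (384x512x3 uint8, blue, green, red), "K" (3x3 intrinsics, pixels), "rvec" (rotation vector, rad) and "tvec" (3), from world to camera coordinates, as OpenCV has them. Camera axes: x right, y down, z forward; pixel columns grow to the right and rows downward; lengths in m; the calibration is good to about 2 mm. A picture is of the moment at which its call begins. There is no depth.
- hand_in(): hands the job in; it is judged then, once.
Trained networks look in a picture, given as the dict that the camera call returned (one of the last four; its "shot" number tells which), for a name from the list of things; names that differ only in an ending like _2 or _b are one class to them, and where a whole thing is asked for, a point or a joint stands for the part that bears it (a point fixed in the world has none). Each returns a list of dicts, best first, with "confidence" (0 to 1); they miss things now and then, are a little off and sometimes report something else, mostly with a low value. They report only what shows in the picture. A call takes as long as a camera call. They do not tell look-alikes from the thing itself.
- boxes_of(picture, query): "point" ([x, y, z] in m, in world coordinates, good to about 4 mm: the middle of the surface that is visible of it).
- trace(picture, query): "pixels" (384x512 bool, what is visible of it).
- mark_of(picture, query): "point" ([x, y, z] in m, in world coordinates, good to about 4 mm: a listed point, or the origin of a listed thing).
The state is a dict: "time": time; "qpos": joint angles; "qvel": joint speeds; "joint_efforts": joint torques, N m; "tool_pos": TCP position; "tool_rot": TCP orientation; "contact_force": force on the tool from outside, world axes, zero at the start; "torque": the same for the moment, N m; "opening": finger opening in m; "grip_force": force on a finger pad.
Only numpy, scipy, OpenCV 4.12 (cv2) and the standard library are available. Lean on these libraries where they do the work, as an engineer would, in place of code of your own. Each camera call takes 0.05 s, during which the arm holds its last target. There are 200 camera calls.

## Working session

There is one attempt and no reset: what is moved stays moved. The work goes in short steps, Python scripts to look and compute and a tool call to move; the robot and the scene stay as the last step left them, time stands still between calls to the robot, and variables do not carry over. Pictures are saved under pics/ and viewed, at most 10 in all, crops included, and the job is handed in when it is done.

Besides the shell and the picture viewer there is one more tool, called by a JSON object that holds its "api" and its "payload". arm_command: Moves the arm, as the interface text tells. Its arguments: {"type":"object","properties":{"series":{"type":"array"},"hand":{"type":"number"},"squeeze":{"type":"number"}},"required":["series"]}

```bash
mkdir -p pics; cat > h.py <<'E'
from cell import *
import numpy as np, cv2
from scipy.spatial.transform import Rotation as R
np.set_printoptions(precision=4,suppress=True)
def pt(p,u,v,z):
    Rm=cv2.Rodrigues(np.array(p["rvec"],float))[0]; t=np.array(p["tvec"],float).ravel()
    d=Rm.T@np.linalg.inv(p["K"])@np.array([u,v,1.]); c=-Rm.T@t
    return c+d*(z-c[2])/d[2]
E
python3 - <<'E'
from h import *
a=read_camera("top"); b=read_camera("scene")
cv2.imwrite("pics/top.png",a["pixels"]);cv2.imwrite("pics/scene.png",b["pixels"])
for n,p in (("top",a),("scene",b)):
  print(n,"cam",-cv2.Rodrigues(np.array(p["rvec"],float))[0].T@np.array(p["tvec"],float).ravel())
  for q in ["module","label_red","label_blue","label_yellow","spare","reader","window","case","case_in","case_lid_hinge","case_lid_handle"]:
    print(q,[(np.round(r["point"],3),round(r["confidence"],2)) for r in mark_of(p,q)])
s=observe();print(s)
E
```

```text
top cam [0.1467 0.0598 1.4547]
module [(array([ 0.604,  0.113, -0.001]), 0.61)]
label_red [(array([0.58 , 0.139, 0.058]), 0.97)]
label_blue [(array([0.623, 0.095, 0.057]), 0.87)]
label_yellow [(array([0.58 , 0.098, 0.053]), 0.57)]
spare [(array([ 0.461, -0.002, -0.003]), 0.83)]
reader [(array([0.313, 0.492, 0.001]), 0.77), (array([0.53 , 0.35 , 0.001]), 0.65)]
window [(array([0.302, 0.464, 0.158]), 0.94), (array([0.517, 0.318, 0.159]), 0.75)]
case [(array([ 0.513, -0.238,  0.   ]), 0.75), (array([ 0.278,  0.192, -0.001]), 0.66)]
case_in [(array([ 0.517, -0.231,  0.006]), 0.84)]
case_lid_hinge [(array([0.274, 0.116, 0.115]), 0.62), (array([ 0.521, -0.313,  0.114]), 0.59), (array([ 0.462, -0.   , -0.002]), 0.3)]
case_lid_handle [(array([ 0.538, -0.374,  0.237]), 0.95), (array([ 0.517, -0.234,  0.008]), 0.7), (array([0.275, 0.246, 0.161]), 0.64)]
scene cam [ 0.7656 -0.5502  0.8111]
module [(array([0.6  , 0.112, 0.004]), 0.61)]
label_red [(array([0.578, 0.134, 0.056]), 0.89)]
label_blue [(array([0.623, 0.09 , 0.057]), 0.87)]
label_yellow [(array([0.585, 0.099, 0.055]), 0.91)]
spare [(arr
[... 549 characters left out ...]
.89), (array([0.279, 0.119, 0.12 ]), 0.79), (array([0.517, 0.32 , 0.163]), 0.56)]
case_lid_handle [(array([0.28 , 0.243, 0.158]), 0.76), (array([ 0.54 , -0.376,  0.235]), 0.73), (array([ 0.517, -0.235, -0.002]), 0.34)]
{'time': 1.2, 'qpos': array([ 1.124 ,  0.342 ,  1.5241,  0.    ,  1.2754, -0.146 ]), 'qvel': array([ 0.0021,  0.0003,  0.0023, -0.0007,  0.0006, -0.0024]), 'joint_efforts': array([  0.0013, -43.1131, -24.4481,   0.0718,   0.0485,   0.    ]), 'tool_pos': array([0.1555, 0.5014, 0.2923]), 'tool_rot': array([3.1415, 0.    , 2.8408]), 'contact_force': array([ 0.2855, -0.1405,  0.3102]), 'torque': array([-0.0167, -0.0345,  0.0115]), 'grip_force': 0.0, 'opening': 0.09182923836597062}
```

View pics/top.png

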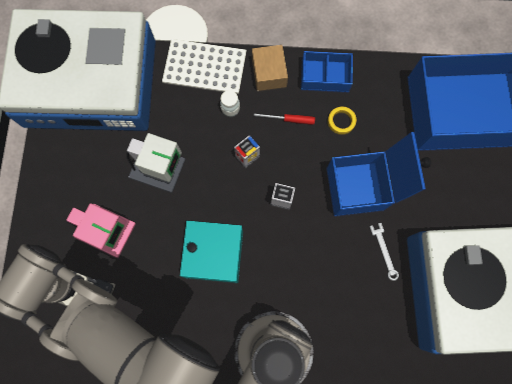

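View pics/scene.png

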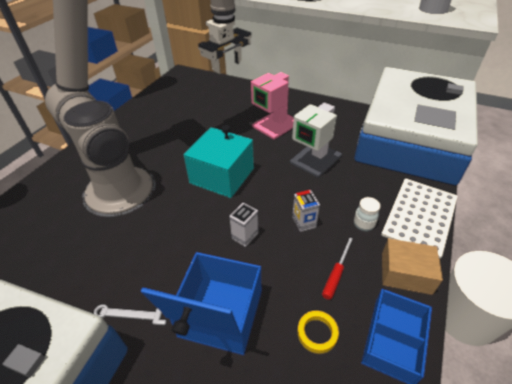

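The top view shows the labelled module at about (247,150), the spare at (284,195), the white reader at (157,157) next to a pink look-alike, and the open blue case at (360,183) with its lid on the right. The turquoise case is a decoy. The scene view agrees with this: the white reader's green window frame is at (308,133). I'll refine the poses next.

```bash
cat >> h.py <<'E'
def marks(qs,n=2,cams=("top","scene")):
    D={q:[] for q in qs}
    for _ in range(n):
        for c in cams:
            p=read_camera(c)
            for q in qs: D[q]+=[(r["point"],r["confidence"],c) for r in mark_of(p,q)]
    return D
def avg(L,near,tol=.03):
    P=np.array([x[0] for x in L if np.linalg.norm(np.array(x[0])-near)<tol]); return np.mean(P,0),np.std(P,0),len(P)
def go(pos,yaw):  # shift/turn in current tool axes, tool pointing down; uses measured pose
    s=observe(); Rt=R.from_euler("xyz",s["tool_rot"]); G=R.from_euler("xyz",[np.pi,0,np.radians(yaw)])
    print("shift mm",np.round(Rt.inv().apply(np.array(pos)-s["tool_pos"])*1000,1),"rotvec deg",np.round(np.degrees((Rt.inv()*G).as_rotvec()),1))
    return s
E
python3 - <<'E'
from h import *
N={"module":(.602,.1125,0),"label_red":(.579,.137,.055),"label_blue":(.623,.0925,.055),"label_yellow":(.583,.098,.055),"reader":(.529,.3515,0),"window":(.516,.3195,.16)}
D=marks(list(N),3)
for q in N: print(q,*avg(D[q],N[q]))
from scipy.optimize import least_squares
p=read_camera("scene"); im=p["pixels"].astype(int)
m=((im[...,1]>im[...,0]+25)&(im[...,1]>im[...,2]+25)).astype(np.uint8)
n,l,st,ce=cv2.connectedComponentsWithStats(m)
print([(st[i],ce[i].round(1)) for i in range(1,n) if st[i,4]>8])
c=cv2.projectPoints(np.array([[.516,.3195,.16]]),p["rvec"],p["tvec"],p["K"],None)[0].ravel(); print("win px",c)
E
```

```text
module [0.6017 0.1128 0.0008] [0.0022 0.0012 0.0013] 6
label_red [0.5812 0.1376 0.0567] [0.0025 0.0022 0.0011] 6
label_blue [0.6235 0.0918 0.0582] [0.0023 0.0021 0.001 ] 6
label_yellow [0.5832 0.0976 0.0534] [0.0027 0.0031 0.0016] 5
reader [ 0.5294  0.352  -0.0003] [0.0021 0.0015 0.0018] 6
window [0.5169 0.3192 0.1619] [0.0028 0.0022 0.0014] 6
[(array([254,  87,  13,  21,  62], dtype=int32), array([260.4,  96.2])), (array([306, 113,  12,   9,  30], dtype=int32), array([311.7, 117. ])), (array([296, 121,  20,  25, 164], dtype=int32), array([305.4, 132.8]))]
win px [303.7355 133.4195]
```

```bash
python3 - <<'E'
from h import *
from scipy.optimize import least_squares
for c in ("scene","top"):
    p=read_camera(c); im=p["pixels"]
    big=cv2.resize(im,None,fx=4,fy=4,interpolation=cv2.INTER_CUBIC).astype(int)
    m=((big[...,1]>big[...,0]+25)&(big[...,1]>big[...,2]+25)).astype(np.uint8)
    n,l,st,ce=cv2.connectedComponentsWithStats(m)
    for i in range(1,n):
        if st[i,4]<100: continue
        yx=np.argwhere(l==i)[:,::-1].astype(np.float32); pix=(yx+.5)/4-.5
        W=np.array([pt(p,u,v,.205) for u,v in pix[::3]])[:,:2]; mu=W.mean(0); e,V=np.linalg.eigh(np.cov((W-mu).T)); 
        print(c,st[i],"at z=.205",mu,"dir",np.degrees(np.arctan2(V[1,1],V[0,1])),np.sqrt(e))
        if c=="scene" and st[i,4]>1500 and abs(ce[i][0]/4-305)<6:
            h=cv2.convexHull(yx); q=cv2.approxPolyN(h,4).reshape(-1,2)/4.-.375 if hasattr(cv2,"approxPolyN") else cv2.boxPoints(cv2.minAreaRect(h))/4
            q=q[np.argsort(np.arctan2(*(q-q.mean(0)).T[::-1]))]
            print(q)
            def proj(a):
                x,y,t,w,hh=a; s=np.array([-np.sin(t),np.cos(t)])
                C=np.array([[x,y,.16]]*4); 
                for k,(i1,j1) in enumerate([(1,1),(-1,1),(-1,-1),(1,-1)]): C[k,:2]+=s*i1*w/2; C[k,2]+=j1*hh/2
                P=cv2.projectPoints(C,p["rvec"],p["tvec"],p["K"],None)[0].reshape(-1,2)
                return P[np.argsort(np.arctan2(*(P-P.mean(0)).T[::-1]))]
            r=least_squares(lambda a:(proj(a)-q).ravel(),[.516,.32,1.2,.06,.055]); print(r.x,np.degrees(r.x[2]),r.cost)
E
```

```text
scene [1017  349   52   82 1066] at z=.205 [0.3346 0.3985] dir 123.73264082887974 [0.0134 0.0391]
scene [1225  453   45   35  493] at z=.205 [0.527  0.3478] dir 75.43018719462388 [0.0027 0.0157]
scene [1183  486   81  100 2695] at z=.205 [0.5368 0.2642] dir 123.31048827769773 [0.0179 0.0335]
[[296.5595 120.0959]
 [315.949  128.7135]
 [313.5284 146.2629]
 [294.9484 137.8174]]
[0.5197 0.3215 1.3026 0.0709 0.0668] 74.63434852469149 0.03850760307846179
top [692 594  26  35 345] at z=.205 [0.5357 0.3086] dir -152.99635048060728 [0.0045 0.0061]
top [ 606  603   88  101 1652] at z=.205 [0.5146 0.3402] dir -136.74988651566605 [0.0102 0.0247]
top [445 889  50  52 491] at z=.205 [0.3181 0.4475] dir 137.875344782023 [0.0048 0.0113]
top [368 894  73  39 781] at z=.205 [0.311  0.4924] dir 68.91774196539394 [0.0019 0.0157]
top [423 944  31  46 462] at z=.205 [0.272  0.4642] dir -160.75511249093844 [0.0046 0.0078]
```

```bash
python3 -c "
from h import *
go([.602,.113,.292],133)"
```

```text
shift mm [-541.5 -238.7    0.2] rotvec deg [ 0.  -0.  29.8]
```

{"api": "arm_command", "payload": {"series": [{"x":-541.5,"y":-238.7,"rz":29.8},{"x":-541.5,"y":-238.7,"rz":29.8},{"x":-541.5,"y":-238.7,"rz":29.8},{"x":-541.5,"y":-238.7,"rz":29.8},{"x":-541.5,"y":-238.7,"rz":29.8},{"x":-541.5,"y":-238.7,"rz":29.8},{"x":-541.5,"y":-238.7,"rz":29.8},{"x":-541.5,"y":-238.7,"rz":29.8},{"x":-541.5,"y":-238.7,"rz":29.8},{"x":-541.5,"y":-238.7,"rz":29.8},{"x":-541.5,"y":-238.7,"rz":29.8},{"x":-541.5,"y":-238.7,"rz":29.8},{"x":-541.5,"y":-238.7,"rz":29.8},{"x":-541.5,"y":-238.7,"rz":29.8},{"x":-541.5,"y":-238.7,"rz":29.8},{"x":-541.5,"y":-238.7,"rz":29.8}], "hand": 91.8, "squeeze": 40}}

```text
invalid input
```

```bash
python3 - <<'E'
from h import *
p=read_camera("wrist"); cv2.imwrite("pics/w1.png",p["pixels"])
for q in ["module","label_red","label_blue","label_yellow"]: print(q,[(r["point"],r["confidence"]) for r in mark_of(p,q)])
s=go([.602,.113,.122],133); print(s["time"],s["tool_pos"],s["tool_rot"])
E
```

```text
module []
label_red []
label_blue []
label_yellow []
shift mm [-541.5 -238.7  170.2] rotvec deg [ 0.   0.  29.8]
3.7 [0.1555 0.5014 0.2922] [3.1415 0.     2.8408]
```

View pics/w1.png

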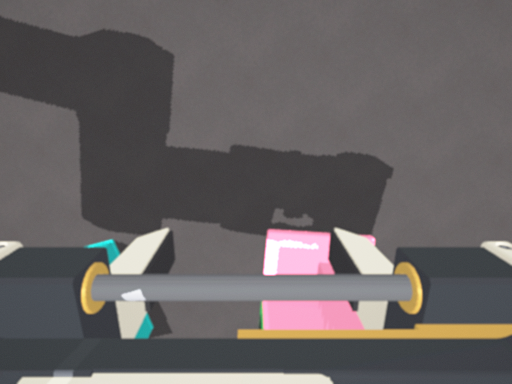

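The move was refused, so this wrist view is still from the start pose, with the pink reader below at about (300,280). I'll retry with every key filled in.

{"api": "arm_command", "payload": {"series": [{"x":-540,"y":-239,"z":0,"rx":0,"ry":0,"rz":30},{"x":-540,"y":-239,"z":0,"rx":0,"ry":0,"rz":30},{"x":-540,"y":-239,"z":0,"rx":0,"ry":0,"rz":30},{"x":-540,"y":-239,"z":0,"rx":0,"ry":0,"rz":30},{"x":-540,"y":-239,"z":0,"rx":0,"ry":0,"rz":30},{"x":-540,"y":-239,"z":0,"rx":0,"ry":0,"rz":30},{"x":-540,"y":-239,"z":0,"rx":0,"ry":0,"rz":30},{"x":-540,"y":-239,"z":0,"rx":0,"ry":0,"rz":30},{"x":-540,"y":-239,"z":0,"rx":0,"ry":0,"rz":30},{"x":-540,"y":-239,"z":0,"rx":0,"ry":0,"rz":30},{"x":-540,"y":-239,"z":0,"rx":0,"ry":0,"rz":30},{"x":-540,"y":-239,"z":0,"rx":0,"ry":0,"rz":30},{"x":-540,"y":-239,"z":0,"rx":0,"ry":0,"rz":30},{"x":-540,"y":-239,"z":0,"rx":0,"ry":0,"rz":30},{"x":-540,"y":-239,"z":0,"rx":0,"ry":0,"rz":30},{"x":-540,"y":-239,"z":0,"rx":0,"ry":0,"rz":30}]}}

```text
time: 5.3
tool_pos: [0.5997, 0.1144, 0.2926]
tool_rot: [3.141, -0.0, 2.319]
contact_force: [0.5, -0.1, -1.5]
opening: 0.0918
grip_force: 0.0
```

```bash
python3 - <<'E'
from h import *
p=read_camera("wrist"); cv2.imwrite("pics/w2.png",p["pixels"])
for q in ["module","label_red","label_blue","label_yellow"]: print(q,[(r["point"],r["confidence"]) for r in mark_of(p,q)])
s=go([.602,.113,.122],133); print(s["time"],s["tool_pos"],s["tool_rot"])
E
```

```text
module [([0.6046, 0.1166, -0.0017], 0.93), ([0.4628, -0.0034, 0.0012], 0.45)]
label_red [([0.5805, 0.1386, 0.0592], 0.88)]
label_blue []
label_yellow []
shift mm [ -1.8   0.7 170.5] rotvec deg [ 0.   0.  -0.2]
5.55 [0.6002 0.1138 0.2925] [3.1412 0.0002 2.3181]
```

View pics/w2.png

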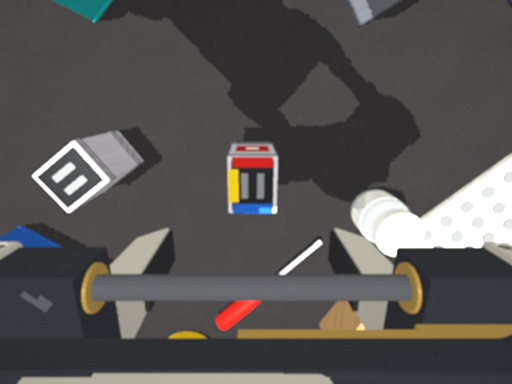

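The wrist view shows the module square to the fingers: its top spans columns 228–278 and rows 157–214, with the red stripe at the top, blue at the bottom and yellow on the left. The bottle, about 130 mm away, is clear of the fingers.

```bash
python3 - <<'E'
from h import *
p=read_camera("wrist"); print(pt(p,252.8,185.5,.1), pt(p,252.5,165,.1)-pt(p,252.5,205,.1))
E
```

```text
[0.6023 0.1147 0.1   ] [-0.0284  0.0305  0.    ]
```

{"api": "arm_command", "payload": {"series": [{"x":-2,"y":1,"z":40,"rx":0,"ry":0,"rz":0},{"x":-2,"y":1,"z":80,"rx":0,"ry":0,"rz":0},{"x":-2,"y":1,"z":120,"rx":0,"ry":0,"rz":0},{"x":-2,"y":1,"z":150,"rx":0,"ry":0,"rz":0},{"x":-2,"y":1,"z":170,"rx":0,"ry":0,"rz":0},{"x":-2,"y":1,"z":170,"rx":0,"ry":0,"rz":0}]}}

```text
time: 6.2
tool_pos: [0.6008, 0.1124, 0.1191]
tool_rot: [-3.137, -0.004, 2.317]
contact_force: [-0.5, 0.8, 0.0]
opening: 0.0917
grip_force: 0.0
```

{"api": "arm_command", "payload": {"series": [{"x":0,"y":0,"z":0,"rx":0,"ry":0,"rz":0},{"x":0,"y":0,"z":0,"rx":0,"ry":0,"rz":0},{"x":0,"y":0,"z":0,"rx":0,"ry":0,"rz":0},{"x":0,"y":0,"z":0,"rx":0,"ry":0,"rz":0},{"x":0,"y":0,"z":0,"rx":0,"ry":0,"rz":0},{"x":0,"y":0,"z":0,"rx":0,"ry":0,"rz":0},{"x":0,"y":0,"z":0,"rx":0,"ry":0,"rz":0},{"x":0,"y":0,"z":0,"rx":0,"ry":0,"rz":0}], "hand": 30, "squeeze": 40}}

```text
time: 7.0
tool_pos: [0.6027, 0.1125, 0.1226]
tool_rot: [3.141, 0.0, 2.317]
contact_force: [0.2, 0.3, 3.1]
opening: 0.0501
grip_force: 40.0
```

```bash
cat >> h.py <<'E'
W=np.array([.5195,.3213,.16]); u=np.array([np.cos(np.radians(75)),np.sin(np.radians(75)),0])
E
python3 - <<'E'
from h import *
t=W-.11*u; t[2]=.2276; go(t,75)
E
```

```text
shift mm [ 151.1  -12.3 -105.1] rotvec deg [ 0.   0.  57.8]
```

{"api": "arm_command", "payload": {"series": [{"x":0,"y":0,"z":-20,"rx":0,"ry":0,"rz":0},{"x":10,"y":-1,"z":-50,"rx":0,"ry":0,"rz":6},{"x":30,"y":-2,"z":-80,"rx":0,"ry":0,"rz":12},{"x":50,"y":-4,"z":-105,"rx":0,"ry":0,"rz":19},{"x":70,"y":-6,"z":-105,"rx":0,"ry":0,"rz":26},{"x":90,"y":-7,"z":-105,"rx":0,"ry":0,"rz":33},{"x":110,"y":-9,"z":-105,"rx":0,"ry":0,"rz":40},{"x":130,"y":-11,"z":-105,"rx":0,"ry":0,"rz":47},{"x":145,"y":-12,"z":-105,"rx":0,"ry":0,"rz":53},{"x":151,"y":-12,"z":-105,"rx":0,"ry":0,"rz":58},{"x":151,"y":-12,"z":-105,"rx":0,"ry":0,"rz":58},{"x":151,"y":-12,"z":-105,"rx":0,"ry":0,"rz":58}]}}

```text
time: 8.2
tool_pos: [0.4911, 0.2149, 0.2267]
tool_rot: [-3.141, 0.001, 1.308]
contact_force: [0.4, -0.5, -3.7]
opening: 0.0496
grip_force: 40.0
```

```bash
python3 - <<'E'
from h import *
s=observe(); print(s["tool_pos"],s["tool_rot"],s["opening"])
D=marks(["module","label_red","label_blue","label_yellow"],2)
c=W-.11*u; c[2]=.105
for q,o in (("module",[0,0,0]),("label_red",.03*u+[0,0,.055]),("label_blue",-.03*u+[0,0,.055]),("label_yellow",[-.025*u[1],.025*u[0],.055])):
    try: m,sd,n=avg(D[q],c+o,.04); d=m-(c+o); print(q,"along u %.4f side %.4f z %.4f"%(d@u,d@[-u[1],u[0],0],d[2]),sd,n)
    except Exception as e: print(q,e)
go(np.r_[(W-.0385*u)[:2],.2276],75)
E
```

```text
[0.4911 0.2149 0.2267] [-3.1407  0.0007  1.3075] 0.04955789074467819
module along u 0.0010 side 0.0005 z 0.0014 [0.0007 0.0018 0.001 ] 2
label_red along u 0.0008 side 0.0001 z 0.0009 [0.0001 0.0013 0.0011] 2
label_blue along u 0.0010 side -0.0017 z 0.0008 [0.0003 0.0001 0.0014] 2
label_yellow along u 0.0041 side -0.0062 z -0.0009 [0.0008 0.002  0.0002] 2
shift mm [71.4 -0.5 -0.4] rotvec deg [ 0.  -0.  -0.2]
```

{"api": "arm_command", "payload": {"series": [{"x":20,"y":0,"z":0,"rx":0,"ry":0,"rz":0},{"x":40,"y":0,"z":0,"rx":0,"ry":0,"rz":0},{"x":54,"y":0,"z":0,"rx":0,"ry":0,"rz":0},{"x":62,"y":0,"z":0,"rx":0,"ry":0,"rz":0},{"x":67,"y":0,"z":0,"rx":0,"ry":0,"rz":0},{"x":71,"y":0,"z":0,"rx":0,"ry":0,"rz":0},{"x":71,"y":0,"z":0,"rx":0,"ry":0,"rz":0},{"x":71,"y":0,"z":0,"rx":0,"ry":0,"rz":0}]}}

```text
time: 10.0
tool_pos: [0.5098, 0.2832, 0.2272]
tool_rot: [-3.141, 0.0, 1.305]
contact_force: [0.3, 0.3, -4.7]
opening: 0.0499
grip_force: 40.0
```

```bash
python3 - <<'E'
from h import *
s=observe(); print(s["time"],s["tool_pos"],s["tool_rot"],s["contact_force"])
D=marks(["window","module","label_blue"],2)
print(avg(D["window"],W),avg(D["module"],np.r_[(W-.0375*u)[:2],.105]),avg(D["label_blue"],W-.067*u), W-.0375*u,W-.0675*u)
p=read_camera("scene"); c=p["pixels"][60:210,230:400]; cv2.imwrite("pics/s2.png",cv2.resize(c,None,fx=4,fy=4,interpolation=cv2.INTER_CUBIC))
E
```

```text
10.0 [0.5098 0.2832 0.2272] [-3.1414  0.0003  1.3047] [ 0.3042  0.3176 -4.7213]
(array([0.5165, 0.3216, 0.163 ]), array([0.0004, 0.0003, 0.0007]), 2) (array([0.5086, 0.2848, 0.1076]), array([0.0005, 0.0006, 0.0011]), 2) (array([0.5029, 0.2548, 0.1624]), array([0.0009, 0.0003, 0.0006]), 2) [0.5098 0.2851 0.16  ] [0.502  0.2561 0.16  ]
```

View pics/s2.png

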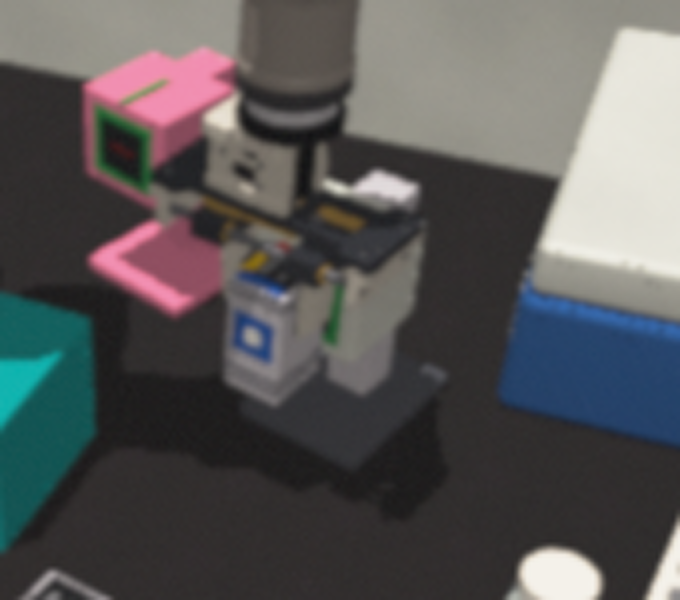

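The red label is squarely in front of the window, with blue visible on the outer side at (255,335) and a small gap near (330,320). I'll nudge 2 mm closer, hold, then retreat and turn.

{"api": "arm_command", "payload": {"series": [{"x":2,"y":0,"z":0,"rx":0,"ry":0,"rz":0},{"x":2,"y":0,"z":0,"rx":0,"ry":0,"rz":0},{"x":2,"y":0,"z":0,"rx":0,"ry":0,"rz":0},{"x":2,"y":0,"z":0,"rx":0,"ry":0,"rz":0},{"x":2,"y":0,"z":0,"rx":0,"ry":0,"rz":0},{"x":2,"y":0,"z":0,"rx":0,"ry":0,"rz":0},{"x":2,"y":0,"z":0,"rx":0,"ry":0,"rz":0},{"x":-10,"y":0,"z":0,"rx":0,"ry":0,"rz":0},{"x":-35,"y":0,"z":0,"rx":0,"ry":0,"rz":0},{"x":-60,"y":0,"z":0,"rx":0,"ry":0,"rz":-8},{"x":-70,"y":0,"z":0,"rx":0,"ry":0,"rz":-16},{"x":-70,"y":0,"z":0,"rx":0,"ry":0,"rz":-24},{"x":-70,"y":0,"z":0,"rx":0,"ry":0,"rz":-32},{"x":-70,"y":0,"z":0,"rx":0,"ry":0,"rz":-40},{"x":-70,"y":0,"z":0,"rx":0,"ry":0,"rz":-48},{"x":-70,"y":0,"z":0,"rx":0,"ry":0,"rz":-56},{"x":-70,"y":0,"z":0,"rx":0,"ry":0,"rz":-64},{"x":-70,"y":0,"z":0,"rx":0,"ry":0,"rz":-72},{"x":-70,"y":0,"z":0,"rx":0,"ry":0,"rz":-80},{"x":-70,"y":0,"z":0,"rx":0,"ry":0,"rz":-88}]}}

```text
time: 12.85
tool_pos: [0.4912, 0.2153, 0.2274]
tool_rot: [-3.141, 0.0, 2.846]
contact_force: [0.2, -0.9, -3.8]
opening: 0.0497
grip_force: 40.0
```

{"api": "arm_command", "payload": {"series": [{"x":0,"y":0,"z":0,"rx":0,"ry":0,"rz":-8},{"x":0,"y":0,"z":0,"rx":0,"ry":0,"rz":-16},{"x":0,"y":0,"z":0,"rx":0,"ry":0,"rz":-24},{"x":0,"y":0,"z":0,"rx":0,"ry":0,"rz":-32},{"x":0,"y":0,"z":0,"rx":0,"ry":0,"rz":-40},{"x":0,"y":0,"z":0,"rx":0,"ry":0,"rz":-48},{"x":0,"y":0,"z":0,"rx":0,"ry":0,"rz":-56},{"x":0,"y":0,"z":0,"rx":0,"ry":0,"rz":-64},{"x":0,"y":0,"z":0,"rx":0,"ry":0,"rz":-72},{"x":0,"y":0,"z":0,"rx":0,"ry":0,"rz":-80},{"x":0,"y":0,"z":0,"rx":0,"ry":0,"rz":-87},{"x":0,"y":0,"z":0,"rx":0,"ry":0,"rz":-92},{"x":0,"y":0,"z":0,"rx":0,"ry":0,"rz":-92}]}}

```text
time: 14.15
tool_pos: [0.4912, 0.2154, 0.2273]
tool_rot: [-3.142, -0.0, -1.836]
contact_force: [-0.3, -0.2, -5.5]
opening: 0.0496
grip_force: 40.0
```

```bash
python3 - <<'E'
from h import *
s=observe(); print(s["time"],s["tool_pos"],s["tool_rot"])
# tool x now along -u ; module centre = TCP + 1mm tool x
go(np.r_[(W-.0365*u+.001*u)[:2],.2274],255)
D=marks(["label_blue","label_red"],1)
print(D)
E
```

```text
14.15 [0.4912 0.2154 0.2273] [-3.1415 -0.0001 -1.8363]
shift mm [-74.1   0.4  -0.1] rotvec deg [-0.  -0.  -0.2]
{'label_blue': [([0.4585, 0.001, -0.0008], 0.55, 'top'), ([0.499, 0.2374, 0.1611], 0.84, 'scene')], 'label_red': [([0.4803, 0.1792, 0.1581], 0.58, 'scene')]}
```

{"api": "arm_command", "payload": {"series": [{"x":-20,"y":0,"z":0,"rx":0,"ry":0,"rz":0},{"x":-40,"y":0,"z":0,"rx":0,"ry":0,"rz":0},{"x":-54,"y":0,"z":0,"rx":0,"ry":0,"rz":0},{"x":-62,"y":0,"z":0,"rx":0,"ry":0,"rz":0},{"x":-68,"y":0,"z":0,"rx":0,"ry":0,"rz":0},{"x":-72,"y":0,"z":0,"rx":0,"ry":0,"rz":0},{"x":-72,"y":0,"z":0,"rx":0,"ry":0,"rz":0},{"x":-72,"y":0,"z":0,"rx":0,"ry":0,"rz":0}]}}

```text
time: 15.25
tool_pos: [0.5103, 0.2852, 0.2272]
tool_rot: [3.141, -0.0, -1.837]
contact_force: [0.0, -0.3, -4.6]
opening: 0.0499
grip_force: 40.0
```

```bash
python3 - <<'E'
from h import *
s=observe(); print(s["time"],s["tool_pos"],s["tool_rot"],s["contact_force"])
D=marks(["module","label_red"],3)
print(s["tool_pos"]-W, (W-s["tool_pos"])@u)
for q in D: print(q,[((W-np.array(x[0]))@u,x[0],x[2]) for x in D[q]])
E
```

```text
15.25 [0.5103 0.2852 0.2272] [ 3.1415 -0.0003 -1.8369] [ 0.031  -0.3241 -4.6119]
[-0.0092 -0.0361  0.0672] 0.03726717810885337
module [(np.float64(0.04285528557359327), [0.5088, 0.2798, 0.1068], 'scene'), (np.float64(0.0400383723693926), [0.5111, 0.2821, 0.107], 'scene'), (np.float64(0.67229996998973), [0.5381, -0.3797, 0.2323], 'scene'), (np.float64(0.04109259541890089), [0.5074, 0.282, 0.1065], 'scene')]
label_red [(np.float64(0.07572314348507238), [0.5031, 0.2473, 0.1592], 'scene'), (np.float64(0.5441139488103253), [0.5079, -0.2389, -0.0005], 'top'), (np.float64(0.07235119636561085), [0.5012, 0.2513, 0.1607], 'scene'), (np.float64(0.5396114932518223), [0.5141, -0.2359, 0.005], 'scene'), (np.float64(0.07020027764326468), [0.5013, 0.2535, 0.1601], 'scene')]
```

{"api": "arm_command", "payload": {"series": [{"x":-3,"y":0,"z":0,"rx":0,"ry":0,"rz":0},{"x":-3,"y":0,"z":0,"rx":0,"ry":0,"rz":0},{"x":-3,"y":0,"z":0,"rx":0,"ry":0,"rz":0},{"x":-3,"y":0,"z":0,"rx":0,"ry":0,"rz":0},{"x":-3,"y":0,"z":0,"rx":0,"ry":0,"rz":0},{"x":-3,"y":0,"z":0,"rx":0,"ry":0,"rz":0},{"x":-3,"y":0,"z":0,"rx":0,"ry":0,"rz":0},{"x":-3,"y":0,"z":0,"rx":0,"ry":0,"rz":0},{"x":-3,"y":0,"z":0,"rx":0,"ry":0,"rz":0}]}}

```text
time: 17.05
tool_pos: [0.5112, 0.2884, 0.2273]
tool_rot: [-3.142, 0.0, -1.837]
contact_force: [-0.6, 0.8, -4.1]
opening: 0.0502
grip_force: 40.0
```

```bash
python3 - <<'E'
from h import *
s=go([.54,.14,.1235],255); print(s["time"],s["tool_pos"],s["contact_force"],(W-s["tool_pos"])@u)
D=marks(["module"],1,["scene"]); print([(W-np.array(x[0]))@u for x in D["module"]])
E
```

```text
shift mm [135.7 -66.8 103.8] rotvec deg [-0.   0.  -0.2]
17.05 [0.5112 0.2884 0.2273] [-0.5662  0.8407 -4.129 ] 0.03390044119641686
[np.float64(0.04002450229856842), np.float64(0.0006419708144823161)]
```

{"api": "arm_command", "payload": {"series": [{"x":20,"y":0,"z":0,"rx":0,"ry":0,"rz":0},{"x":55,"y":-15,"z":0,"rx":0,"ry":0,"rz":0},{"x":90,"y":-35,"z":0,"rx":0,"ry":0,"rz":0},{"x":120,"y":-55,"z":15,"rx":0,"ry":0,"rz":0},{"x":136,"y":-67,"z":45,"rx":0,"ry":0,"rz":0},{"x":136,"y":-67,"z":75,"rx":0,"ry":0,"rz":0},{"x":136,"y":-67,"z":92,"rx":0,"ry":0,"rz":0},{"x":136,"y":-67,"z":99,"rx":0,"ry":0,"rz":0},{"x":136,"y":-67,"z":102,"rx":0,"ry":0,"rz":0},{"x":136,"y":-67,"z":104,"rx":0,"ry":0,"rz":0},{"x":136,"y":-67,"z":104,"rx":0,"ry":0,"rz":0},{"x":136,"y":-67,"z":104,"rx":0,"ry":0,"rz":0}]}}

```text
time: 18.35
tool_pos: [0.5405, 0.1399, 0.1241]
tool_rot: [-3.14, 0.001, -1.836]
contact_force: [1.1, -0.1, -4.0]
opening: 0.0503
grip_force: 40.0
```

{"api": "arm_command", "payload": {"series": [{"x":0,"y":0,"z":0,"rx":0,"ry":0,"rz":0},{"x":0,"y":0,"z":0,"rx":0,"ry":0,"rz":0},{"x":0,"y":0,"z":0,"rx":0,"ry":0,"rz":0},{"x":0,"y":0,"z":0,"rx":0,"ry":0,"rz":0},{"x":0,"y":0,"z":0,"rx":0,"ry":0,"rz":0},{"x":0,"y":0,"z":-30,"rx":0,"ry":0,"rz":0},{"x":0,"y":0,"z":-70,"rx":0,"ry":0,"rz":0},{"x":0,"y":0,"z":-100,"rx":0,"ry":0,"rz":8},{"x":0,"y":0,"z":-100,"rx":0,"ry":0,"rz":16},{"x":0,"y":0,"z":-100,"rx":0,"ry":0,"rz":24},{"x":0,"y":0,"z":-100,"rx":0,"ry":0,"rz":32},{"x":0,"y":0,"z":-100,"rx":0,"ry":0,"rz":40},{"x":0,"y":0,"z":-100,"rx":0,"ry":0,"rz":48},{"x":0,"y":0,"z":-100,"rx":0,"ry":0,"rz":56},{"x":0,"y":0,"z":-100,"rx":0,"ry":0,"rz":64},{"x":0,"y":0,"z":-100,"rx":0,"ry":0,"rz":72},{"x":0,"y":0,"z":-100,"rx":0,"ry":0,"rz":80},{"x":0,"y":0,"z":-100,"rx":0,"ry":0,"rz":87},{"x":0,"y":0,"z":-100,"rx":0,"ry":0,"rz":90},{"x":0,"y":0,"z":-100,"rx":0,"ry":0,"rz":90}], "hand": 91}}

```text
time: 20.35
tool_pos: [0.5401, 0.1396, 0.2232]
tool_rot: [3.142, -0.0, 2.875]
contact_force: [0.1, -0.7, -0.3]
opening: 0.0911
grip_force: 0.0
```

```bash
python3 - <<'E'
from h import *
s=observe(); print(s["time"],s["tool_pos"],s["tool_rot"],s["opening"])
p=read_camera("wrist"); cv2.imwrite("pics/w3.png",p["pixels"])
D=marks(["module"],2,["top","wrist"]); print(D)
go([.54,.14,.122],165)
print(cv2.projectPoints(np.array([s["tool_pos"]*[1,1,0]+[0,0,.1]]),p["rvec"],p["tvec"],p["K"],None)[0])
E
```

```text
20.35 [0.5401 0.1396 0.2232] [ 3.1415 -0.0001  2.8753] 0.09110437066053635
{'module': [([0.5283, 0.3496, 0.0], 0.6, 'top'), ([0.547, 0.138, -0.0006], 0.71, 'wrist'), ([0.5453, 0.1381, 0.0028], 0.97, 'wrist')]}
shift mm [  0.2   0.3 101.2] rotvec deg [ 0.   0.  -0.2]
[[[250.8732 209.337 ]]]
```

View pics/w3.png

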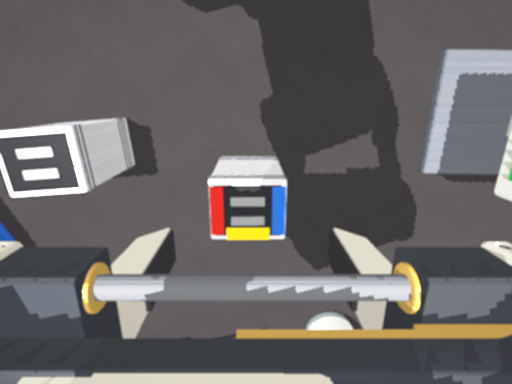

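The wrist view shows the module standing with its top at columns 209–287, rows ~178–240, and the yellow stripe towards −tool x. It is centred on the gripper within ~2 mm, so I'll take it the other way round.

{"api": "arm_command", "payload": {"series": [{"x":0,"y":0,"z":40,"rx":0,"ry":0,"rz":0},{"x":0,"y":0,"z":75,"rx":0,"ry":0,"rz":0},{"x":0,"y":0,"z":95,"rx":0,"ry":0,"rz":0},{"x":0,"y":0,"z":101,"rx":0,"ry":0,"rz":0},{"x":0,"y":0,"z":101,"rx":0,"ry":0,"rz":0}]}}

```text
time: 21.3
tool_pos: [0.54, 0.1396, 0.1218]
tool_rot: [-3.141, -0.001, 2.876]
contact_force: [-0.3, -1.1, 0.4]
opening: 0.0911
grip_force: 0.0
```

{"api": "arm_command", "payload": {"series": [{"x":0,"y":0,"z":0,"rx":0,"ry":0,"rz":0},{"x":0,"y":0,"z":0,"rx":0,"ry":0,"rz":0},{"x":0,"y":0,"z":0,"rx":0,"ry":0,"rz":0},{"x":0,"y":0,"z":0,"rx":0,"ry":0,"rz":0},{"x":0,"y":0,"z":0,"rx":0,"ry":0,"rz":0},{"x":0,"y":0,"z":0,"rx":0,"ry":0,"rz":0},{"x":0,"y":0,"z":0,"rx":0,"ry":0,"rz":0}], "hand": 30}}

```text
time: 22.0
tool_pos: [0.5403, 0.1392, 0.1229]
tool_rot: [-3.141, 0.001, 2.876]
contact_force: [-2.1, -4.1, 5.9]
opening: 0.06
grip_force: 40.0
```

```bash
python3 - <<'E'
from h import *
s=observe(); print(s["time"],s["tool_pos"],s["opening"],s["grip_force"])
go(np.r_[(W-.105*u)[:2],s["tool_pos"][2]+.105],255)
E
```

```text
22.0 [0.5403 0.1392 0.1229] 0.05997840406373336 40.00089704990387
shift mm [  67.4   65.3 -105.1] rotvec deg [ -0.1   0.  -90.2]
```

{"api": "arm_command", "payload": {"series": [{"x":0,"y":0,"z":-20,"rx":0,"ry":0,"rz":0},{"x":5,"y":5,"z":-50,"rx":0,"ry":0,"rz":-8},{"x":15,"y":15,"z":-80,"rx":0,"ry":0,"rz":-16},{"x":25,"y":25,"z":-105,"rx":0,"ry":0,"rz":-24},{"x":35,"y":33,"z":-105,"rx":0,"ry":0,"rz":-32},{"x":45,"y":42,"z":-105,"rx":0,"ry":0,"rz":-40},{"x":52,"y":50,"z":-105,"rx":0,"ry":0,"rz":-48},{"x":58,"y":57,"z":-105,"rx":0,"ry":0,"rz":-56},{"x":63,"y":62,"z":-105,"rx":0,"ry":0,"rz":-64},{"x":67,"y":65,"z":-105,"rx":0,"ry":0,"rz":-72},{"x":67,"y":65,"z":-105,"rx":0,"ry":0,"rz":-80},{"x":67,"y":65,"z":-105,"rx":0,"ry":0,"rz":-87},{"x":67,"y":65,"z":-105,"rx":0,"ry":0,"rz":-90},{"x":67,"y":65,"z":-105,"rx":0,"ry":0,"rz":-90}]}}

```text
time: 23.4
tool_pos: [0.492, 0.2201, 0.2264]
tool_rot: [3.14, -0.0, -1.836]
contact_force: [-0.1, -0.5, -3.7]
opening: 0.06
grip_force: 40.0
```

```bash
python3 - <<'E'
from h import *
s=go(np.r_[(W-.034*u)[:2],.2279],255); print(s["time"],s["tool_pos"],s["tool_rot"])
p=s["tool_pos"]
D=marks(["module","label_blue","label_red","label_yellow"],3,["scene"])
for q in D: print(q,[((np.array(x[0])-p)@u,(np.array(x[0])-p)@[-u[1],u[0],0],x[0][2]) for x in D[q] if np.linalg.norm((np.array(x[0])-p)[:2])<.06])
E
```

```text
shift mm [-70.9  -0.1  -1.5] rotvec deg [ 0.1 -0.  -0.2]
23.4 [0.492  0.2201 0.2264] [ 3.1398 -0.0004 -1.8363]
module [(np.float64(-0.0007532969298258307), np.float64(0.0010650382959783385), 0.1021), (np.float64(-0.0015140257571710346), np.float64(0.0015858949473192094), 0.1082)]
label_blue [(np.float64(-0.002175076856175441), np.float64(0.02646245040510928), 0.1598), (np.float64(-0.005247092631202292), np.float64(0.025949889113178158), 0.1613), (np.float64(-0.005521639984267187), np.float64(0.029292735766993618), 0.1628)]
label_red [(np.float64(-0.0021271271883000625), np.float64(-0.029740198116373694), 0.1581), (np.float64(-0.0017647805251565446), np.float64(-0.03109249427317835), 0.1592), (np.float64(-0.0020614933084553352), np.float64(-0.030757887751683265), 0.159)]
label_yellow [(np.float64(0.02647987216239485), np.float64(-0.0028188387868498506), 0.1576), (np.float64(-0.0026213729396974104), np.float64(0.0010821269279383367), 0.1078), (np.float64(0.02699057521718776), np.float64(-0.004338438204402048), 0.1553), (np.float64(0.02712320330087482), np.float64(-0.0021288206376232476), 0.1568)]
```

{"api": "arm_command", "payload": {"series": [{"x":-20,"y":0,"z":0,"rx":0,"ry":0,"rz":0},{"x":-40,"y":0,"z":0,"rx":0,"ry":0,"rz":0},{"x":-54,"y":0,"z":0,"rx":0,"ry":0,"rz":0},{"x":-62,"y":0,"z":0,"rx":0,"ry":0,"rz":0},{"x":-69,"y":0,"z":0,"rx":0,"ry":0,"rz":0},{"x":-73,"y":0,"z":0,"rx":0,"ry":0,"rz":0},{"x":-73,"y":0,"z":0,"rx":0,"ry":0,"rz":0},{"x":-73,"y":0,"z":0,"rx":0,"ry":0,"rz":0},{"x":-73,"y":0,"z":0,"rx":0,"ry":0,"rz":0},{"x":-73,"y":0,"z":0,"rx":0,"ry":0,"rz":0},{"x":-73,"y":0,"z":0,"rx":0,"ry":0,"rz":0},{"x":-73,"y":0,"z":0,"rx":0,"ry":0,"rz":0},{"x":-73,"y":0,"z":0,"rx":0,"ry":0,"rz":0},{"x":-73,"y":0,"z":0,"rx":0,"ry":0,"rz":0},{"x":-73,"y":0,"z":0,"rx":0,"ry":0,"rz":0}]}}

```text
time: 25.65
tool_pos: [0.5117, 0.2904, 0.2272]
tool_rot: [-3.142, 0.0, -1.837]
contact_force: [-0.1, -0.1, -4.8]
opening: 0.0599
grip_force: 40.0
```

```bash
python3 - <<'E'
from h import *
s=observe(); print(s["time"],s["tool_pos"],s["tool_rot"],s["contact_force"],(W-s["tool_pos"])@u)
D=marks(["module","label_red"],2,["scene"])
for q in D: print(q,[((W-np.array(x[0]))@u,(np.array(x[0])-W)@[-u[1],u[0],0],x[0][2]) for x in D[q]])
# case measurement
N={"case_in":(.514,-.235,.005),"case":(.515,-.236,0),"case_lid_hinge":(.523,-.3125,.115),"case_lid_handle":(.539,-.375,.236)}
D=marks(list(N),3)
for q in N: print(q,*avg(D[q],N[q]))
print(observe()["time"])
E
```

```text
25.65 [0.5117 0.2904 0.2272] [-3.1416  0.0001 -1.8367] [-0.0507 -0.0588 -4.8278] 0.031888555974762804
module [(np.float64(0.03249721588892579), np.float64(-0.0004253933104168429), 0.1058), (np.float64(-0.029720054660059655), np.float64(0.0011306418544652086), 0.0038), (np.float64(0.03209375692645013), np.float64(0.001546210317495668), 0.1077)]
label_red [(np.float64(0.034283298382425886), np.float64(-0.031237564758180986), 0.1602), (np.float64(0.034988546926474275), np.float64(-0.034014725987047245), 0.1601), (np.float64(0.034246667301358426), np.float64(0.024263053780389295), 0.1639)]
case_in [ 0.514  -0.234   0.0057] [0.0012 0.0019 0.0017] 6
case [ 0.5125 -0.238  -0.0002] [0.0035 0.0022 0.0009] 5
case_lid_hinge [ 0.5233 -0.3135  0.1142] [0.0027 0.0011 0.0017] 6
case_lid_handle [ 0.5381 -0.3768  0.235 ] [0.0026 0.0011 0.0032] 6
27.45
```

Yellow was held at a gap of about 7–8 mm for over a second. Next I'll carry the module to the case.

{"api": "arm_command", "payload": {"series": [{"x":20,"y":0,"z":0,"rx":0,"ry":0,"rz":0},{"x":55,"y":0,"z":-10,"rx":0,"ry":0,"rz":0},{"x":90,"y":0,"z":-25,"rx":0,"ry":0,"rz":0},{"x":120,"y":-10,"z":-40,"rx":0,"ry":0,"rz":8},{"x":150,"y":-20,"z":-48,"rx":0,"ry":0,"rz":16},{"x":180,"y":-30,"z":-48,"rx":0,"ry":0,"rz":24},{"x":210,"y":-40,"z":-48,"rx":0,"ry":0,"rz":32},{"x":240,"y":-50,"z":-48,"rx":0,"ry":0,"rz":40},{"x":270,"y":-60,"z":-48,"rx":0,"ry":0,"rz":48},{"x":300,"y":-70,"z":-48,"rx":0,"ry":0,"rz":56},{"x":325,"y":-80,"z":-48,"rx":0,"ry":0,"rz":64},{"x":350,"y":-90,"z":-48,"rx":0,"ry":0,"rz":72},{"x":370,"y":-98,"z":-48,"rx":0,"ry":0,"rz":80},{"x":390,"y":-104,"z":-48,"rx":0,"ry":0,"rz":88},{"x":405,"y":-108,"z":-48,"rx":0,"ry":0,"rz":96},{"x":415,"y":-111,"z":-48,"rx":0,"ry":0,"rz":104},{"x":425,"y":-114,"z":-48,"rx":0,"ry":0,"rz":112},{"x":432,"y":-116,"z":-48,"rx":0,"ry":0,"rz":120},{"x":438,"y":-118,"z":-48,"rx":0,"ry":0,"rz":128},{"x":440,"y":-118,"z":-48,"rx":0,"ry":0,"rz":136}]}}

```text
time: 29.45
tool_pos: [0.51, -0.1659, 0.2753]
tool_rot: [3.141, 0.0, 2.066]
contact_force: [-0.6, -0.5, -3.5]
opening: 0.0597
grip_force: 40.0
```

```bash
python3 - <<'E'
from h import *
s=go([.512,-.226,.270],98.5); print(s["time"],s["tool_pos"],s["tool_rot"],s["opening"])
E
```

```text
shift mm [-53.9 -26.8   5.3] rotvec deg [ 0.   0.  19.9]
29.45 [ 0.51   -0.1659  0.2753] [3.1414 0.0004 2.0665] 0.05969335066219603
```

{"api": "arm_command", "payload": {"series": [{"x":0,"y":0,"z":0,"rx":0,"ry":0,"rz":8},{"x":-15,"y":-7,"z":0,"rx":0,"ry":0,"rz":16},{"x":-35,"y":-17,"z":0,"rx":0,"ry":0,"rz":20},{"x":-50,"y":-24,"z":0,"rx":0,"ry":0,"rz":20},{"x":-54,"y":-27,"z":15,"rx":0,"ry":0,"rz":20},{"x":-54,"y":-27,"z":45,"rx":0,"ry":0,"rz":20},{"x":-54,"y":-27,"z":75,"rx":0,"ry":0,"rz":20},{"x":-54,"y":-27,"z":105,"rx":0,"ry":0,"rz":20},{"x":-54,"y":-27,"z":125,"rx":0,"ry":0,"rz":20},{"x":-54,"y":-27,"z":135,"rx":0,"ry":0,"rz":20},{"x":-54,"y":-27,"z":141,"rx":0,"ry":0,"rz":20},{"x":-54,"y":-27,"z":141,"rx":0,"ry":0,"rz":20},{"x":-54,"y":-27,"z":141,"rx":0,"ry":0,"rz":20}]}}

```text
time: 30.75
tool_pos: [0.5128, -0.2259, 0.1352]
tool_rot: [3.14, 0.001, 1.724]
contact_force: [-0.7, -1.4, -3.9]
opening: 0.06
grip_force: 40.0
```

{"api": "arm_command", "payload": {"series": [{"x":0,"y":0,"z":2,"rx":0,"ry":0,"rz":0},{"x":0,"y":0,"z":4,"rx":0,"ry":0,"rz":0},{"x":0,"y":0,"z":5,"rx":0,"ry":0,"rz":0},{"x":0,"y":0,"z":5,"rx":0,"ry":0,"rz":0},{"x":0,"y":0,"z":5,"rx":0,"ry":0,"rz":0}]}}

```text
time: 31.25
tool_pos: [0.5123, -0.2255, 0.1292]
tool_rot: [3.141, -0.0, 1.724]
contact_force: [0.3, 0.3, -3.3]
opening: 0.06
grip_force: 40.0
```

```bash
python3 - <<'E'
from h import *
D=marks(["module"],2); print(D)
p=read_camera("scene"); c=p["pixels"][220:370,130:300]; cv2.imwrite("pics/s3.png",cv2.resize(c,None,fx=4,fy=4,interpolation=cv2.INTER_CUBIC))
s=observe(); print(s["time"],s["tool_pos"],s["tool_rot"],s["contact_force"])
E
```

```text
{'module': [([0.5117, -0.2268, 0.0099], 0.7, 'scene'), ([0.4623, 0.0013, 0.0031], 0.6, 'scene'), ([0.5111, -0.2277, 0.0111], 0.73, 'scene')]}
31.7 [ 0.5123 -0.2255  0.1292] [ 3.1415 -0.      1.7238] [ 0.1474 -0.3896 -4.9596]
```

View pics/s3.png

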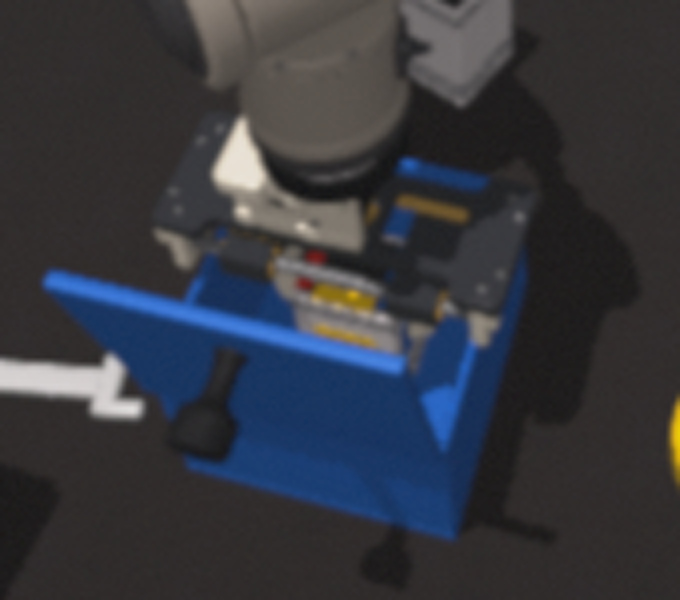

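The module hangs inside the case at about (350,300), well clear of the walls. I'll lower the last millimetre, let go and rise.

{"api": "arm_command", "payload": {"series": [{"x":0,"y":0,"z":1,"rx":0,"ry":0,"rz":0},{"x":0,"y":0,"z":1.5,"rx":0,"ry":0,"rz":0},{"x":0,"y":0,"z":1.5,"rx":0,"ry":0,"rz":0}]}}

```text
time: 32.0
tool_pos: [0.5123, -0.2255, 0.1279]
tool_rot: [3.141, 0.0, 1.724]
contact_force: [-0.2, 1.2, -0.7]
opening: 0.0595
grip_force: 40.0
```

{"api": "arm_command", "payload": {"series": [{"x":0,"y":0,"z":0,"rx":0,"ry":0,"rz":0},{"x":0,"y":0,"z":0,"rx":0,"ry":0,"rz":0},{"x":0,"y":0,"z":0,"rx":0,"ry":0,"rz":0},{"x":0,"y":0,"z":0,"rx":0,"ry":0,"rz":0},{"x":0,"y":0,"z":0,"rx":0,"ry":0,"rz":0},{"x":0,"y":0,"z":-20,"rx":0,"ry":0,"rz":0},{"x":0,"y":0,"z":-50,"rx":0,"ry":0,"rz":0},{"x":0,"y":0,"z":-90,"rx":0,"ry":0,"rz":0},{"x":0,"y":0,"z":-130,"rx":0,"ry":0,"rz":0},{"x":0,"y":0,"z":-170,"rx":0,"ry":0,"rz":0},{"x":0,"y":0,"z":-205,"rx":0,"ry":0,"rz":0},{"x":0,"y":0,"z":-235,"rx":0,"ry":0,"rz":0},{"x":0,"y":0,"z":-235,"rx":0,"ry":0,"rz":0}], "hand": 80}}

```text
time: 33.3
tool_pos: [0.5132, -0.226, 0.3675]
tool_rot: [3.135, 0.006, 1.724]
contact_force: [-0.3, -0.2, 0.4]
opening: 0.0798
grip_force: 0.0
```

```bash
python3 - <<'E'
from h import *
D=marks(["module","spare"],1,["top","wrist"]); print(D)
s=go([.4935,-.4057,.362],98.5); print(s["time"],s["tool_pos"],s["opening"],s["contact_force"])
p=read_camera("wrist"); cv2.imwrite("pics/w4.png",p["pixels"])
E
```

```text
{'module': [([0.5171, 0.3181, 0.1629], 0.6, 'top'), ([0.5187, -0.2235, 0.0053], 0.58, 'wrist')], 'spare': [([0.465, 0.0032, 0.0015], 0.82, 'top')]}
shift mm [-175.4  -45.7   -1. ] rotvec deg [-0.1 -0.1  0.3]
33.6 [ 0.512  -0.2253  0.3612] 0.0800373999091948 [-0.4706  0.076   0.3642]
```

View pics/w4.png

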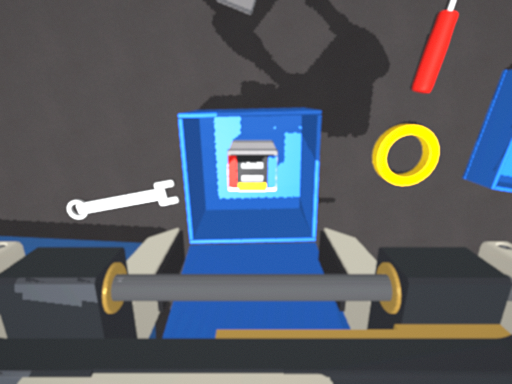

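The module stands upright in the case at (252,170), with both walls clear. I'll pass over the lid on the side away from the white instrument.

```bash
python3 - <<'E'
from h import *
go([.5815,-.3925,.361],98.5)
E
```

```text
shift mm [-175.7   43.2    0. ] rotvec deg [-0.1 -0.1  0.3]
```

{"api": "arm_command", "payload": {"series": [{"x":-30,"y":8,"z":0,"rx":0,"ry":0,"rz":0},{"x":-65,"y":17,"z":0,"rx":0,"ry":0,"rz":0},{"x":-100,"y":26,"z":0,"rx":0,"ry":0,"rz":0},{"x":-135,"y":35,"z":0,"rx":0,"ry":0,"rz":0},{"x":-165,"y":42,"z":0,"rx":0,"ry":0,"rz":0},{"x":-176,"y":43,"z":0,"rx":0,"ry":0,"rz":0},{"x":-176,"y":43,"z":0,"rx":0,"ry":0,"rz":0},{"x":-176,"y":43,"z":25,"rx":0,"ry":0,"rz":0},{"x":-176,"y":43,"z":50,"rx":0,"ry":0,"rz":0},{"x":-176,"y":43,"z":66,"rx":0,"ry":0,"rz":0},{"x":-176,"y":43,"z":66,"rx":0,"ry":0,"rz":0}], "hand": 0}}

```text
time: 34.75
tool_pos: [0.5808, -0.3913, 0.2936]
tool_rot: [-3.138, -0.005, 1.724]
contact_force: [0.2, 0.9, 0.5]
opening: 0.0008
grip_force: 0.0
```

{"api": "arm_command", "payload": {"series": [{"x":15,"y":0,"z":0,"rx":0,"ry":0,"rz":0},{"x":30,"y":0,"z":0,"rx":0,"ry":0,"rz":0},{"x":40,"y":0,"z":0,"rx":0,"ry":0,"rz":0},{"x":50,"y":0,"z":0,"rx":0,"ry":0,"rz":0},{"x":60,"y":0,"z":0,"rx":0,"ry":0,"rz":0},{"x":70,"y":0,"z":0,"rx":0,"ry":0,"rz":0},{"x":80,"y":0,"z":0,"rx":0,"ry":0,"rz":0},{"x":90,"y":0,"z":0,"rx":0,"ry":0,"rz":0},{"x":100,"y":0,"z":0,"rx":0,"ry":0,"rz":0},{"x":105,"y":0,"z":0,"rx":0,"ry":0,"rz":0},{"x":105,"y":0,"z":0,"rx":0,"ry":0,"rz":0},{"x":105,"y":0,"z":0,"rx":0,"ry":0,"rz":0}]}}

```text
time: 35.95
tool_pos: [0.5656, -0.2892, 0.2968]
tool_rot: [3.141, 0.0, 1.724]
contact_force: [0.1, 0.0, -1.2]
opening: 0.0007
grip_force: 0.0
```

```bash
python3 - <<'E'
from h import *
D=marks(["case_lid_handle","case_lid_hinge"],1); print(D)
p=read_camera("scene"); c=p["pixels"][200:384,100:320]; cv2.imwrite("pics/s4.png",cv2.resize(c,None,fx=3,fy=3))
s=observe(); print(s["time"],s["tool_pos"],s["contact_force"])
E
```

```text
{'case_lid_handle': [([0.2736, 0.2476, 0.1604], 0.84, 'top')], 'case_lid_hinge': [([0.2751, 0.1155, 0.1179], 0.93, 'top'), ([0.5245, -0.3126, 0.1122], 0.91, 'scene')]}
36.3 [ 0.5656 -0.2894  0.2966] [-0.6311  0.1136 -0.4511]
```

View pics/s4.png

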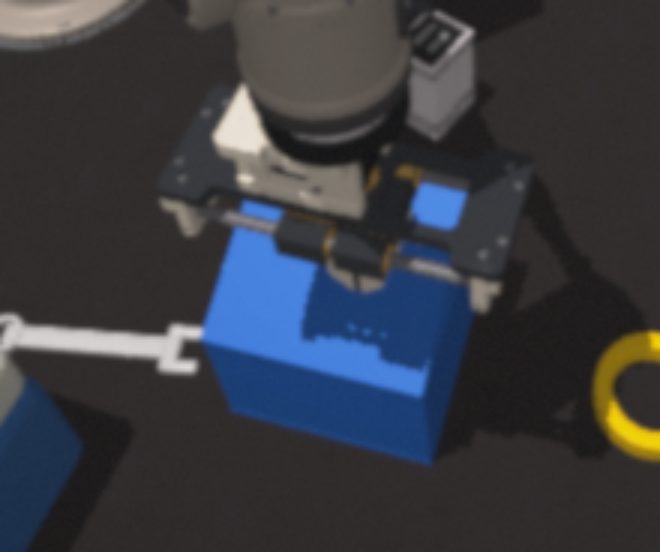

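The lid looks shut: the blue top runs from (205,340) to (425,395), flush with the rim. I'll rise clear and check the knob height.

{"api": "arm_command", "payload": {"series": [{"x":0,"y":0,"z":-40,"rx":0,"ry":0,"rz":0},{"x":-30,"y":0,"z":-80,"rx":0,"ry":0,"rz":0},{"x":-70,"y":0,"z":-80,"rx":0,"ry":0,"rz":0},{"x":-100,"y":0,"z":-80,"rx":0,"ry":0,"rz":0},{"x":-120,"y":0,"z":-80,"rx":0,"ry":0,"rz":0},{"x":-120,"y":0,"z":-80,"rx":0,"ry":0,"rz":0},{"x":-120,"y":0,"z":-80,"rx":0,"ry":0,"rz":0}]}}

```text
time: 37.0
tool_pos: [0.5838, -0.4077, 0.376]
tool_rot: [-3.141, -0.001, 1.723]
contact_force: [0.9, 0.3, 1.4]
opening: 0.0003
grip_force: 0.0
```

```bash
python3 - <<'E'
from h import *
D=marks(["case_lid_handle","spare"],2)
for q in D: print(q,[(x[0],x[2]) for x in D[q]])
s=observe(); print(s["time"],s["tool_pos"],s["contact_force"])
E
```

```text
case_lid_handle [([0.2724, 0.2463, 0.1597], 'top'), ([0.5064, -0.1861, 0.156], 'scene'), ([0.2786, 0.2429, 0.1606], 'scene'), ([0.2738, 0.2465, 0.158], 'top'), ([0.5075, -0.1848, 0.1552], 'scene'), ([0.2793, 0.2431, 0.1552], 'scene')]
spare [([0.4644, 0.0028, -0.003], 'top'), ([0.4624, -0.0018, 0.0013], 'scene'), ([0.5142, -0.2327, -0.0002], 'scene'), ([0.4642, 0.0032, -0.0032], 'top'), ([0.4659, -0.003, 0.0032], 'scene'), ([0.5039, -0.1881, 0.1566], 'scene')]
37.6 [ 0.5839 -0.4076  0.3768] [-0.1034  0.3077  0.0122]
```

The knob sits 0.156 m above the table, level with the one on the shut turquoise case, so the lid is shut. The spare hasn't moved.

```bash
python3 -c "
from cell import *
print(hand_in())"
```

```text
the job is handed in; nothing more can be done
None
```

The job is handed in at about 38 s of the 72 s allowed, and no verdict came back: by my measurements the red, blue and yellow labels were each held at the reader in turn (gaps roughly 5 to 10 mm), the module stands upright in the blue case, the lid is shut, and the spare has not moved.

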